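Drop the shield washer into the flywheel's pilot bore

ROBOT

A 7-joint arm with a two-finger parallel gripper is mounted at the origin on the work surface. World frame = base frame: x ahead of the robot, y to its left, z up, the work surface at z = 0. Lengths are in m, angles in rad, forces in N, time in s.
With the tool pointing down it reaches from about 0.4 to 0.875 m from the base axis. Payload 19.3 kg.
Tool frame: the origin (TCP) lies at the very end of the fingers, on their centre line; the grasp point (between the pads) lies 19 mm behind it; z points along the fingers, y is the line along which they close (so a half turn about z gives the same grasp; the last joint's range is limited). The gripper opens to 85 mm and grips with 20 to 120 N. Pads are 22 mm wide; open, the fingers measure 114 mm over their backs; the gripper's body (76 mm by 85 mm) begins 54 mm behind the grasp point. The pads swing forward as they close: fully open they stand 13 mm farther back than shut.
Start: joints at [-1.232, 0.521, -0.036, 1.599, 0.021, 1.021, -0.113], TCP at [0.248, 0.573, 0.231] pointing down, gripper open.
Joint ranges: [-2.91, 2.91], [-0.3, 2.13], [-1.5, 1.42], [0.17, 2.43], [-1.26, 4.41], [0.16, 1.93], [-2.52, 2.52]. Speed limits (rad/s): [1.89, 1.89, 2.39, 2.39, 3.01, 3.01, 3.01].

INTERFACE

Orientations are given as [roll, pitch, yaw] about the fixed x, y, z axes, in that order (R = Rz(yaw) Ry(pitch) Rx(roll)).
In Python, from workcell import bot gives the robot as it stands.
- The arm moves only by the tool jog_arm, never from a script. Its argument "motion" is a list of rows, each a list of 5 numbers: the shift along the tool's x, y, z scaled (see below), then the turn about the tool's z scaled (see below), then the opening, from 0 (shut) to 1 (fully open). A call has 1 to 12 rows; each row shifts and turns the commanded pose from where the row before left it, along the tool's axes as they then stand; what a row does not reach is not made up. The controller multiplies each number of a shift by 30 mm and each number of a turn by 0.08 rad. A row lasts 1/10 s, in which the tool goes at most 50 mm and 8.59 degrees, less where a joint would pass 70% of its speed; a pose out of reach is approached as far as the arm can. A call with a number of a shift or a turn outside -1 to 1 is refused whole. A call with a gripper value outside its range is refused whole. The fingers move at their own pace and stop on an object; "newtons" is the grip in N (left out, the last holds). Time passes only in rows, so rows that do not move let the fingers close. It gives the time, the measured TCP pose, the force, the opening and the grip force at its end, in the units of the state.
- bot.observe(): the state, without advancing time (a new reading comes with each control period).
- bot.grab_frame(name): name is "scene" or "top" or "wrist"; returns a dict with "pixels" (420x560x3 uint8, red, green, blue), "fovy" (degrees; the focal length in pixels is half the picture's height over the tangent of half this angle, whatever the lens; pixels are square), "cx", "cy" (the principal point, pixels), "k1" (the pictures are not rectified: a ray, as slopes to the right and down, at radius r is drawn at 1 + k1 r^2 times it, then the intrinsics apply), "rvec" (rotation vector, rad) and "tvec" (3), from world to camera coordinates, as OpenCV has them; the wrist camera has in their place "mount" (4x4, takes a point from camera to tool coordinates, whose origin is the TCP and whose axes are the flange's). Camera axes: x right, y down, z forward; pixel columns grow to the right and rows downward; lengths in m; the calibration is good to about 2 mm. A picture is of the moment at which its call begins: read the wrist's pose just before it. There is no depth.
- bot.job_done(): hands the job in; it is judged then, once.
The state is a dict: "clock": time; "qpos": joint angles; "qd": joint speeds; "joint_efforts": joint torques, N m; "position": TCP position; "tool_rot": TCP orientation; "force": force on the tool from outside, world axes, zero at the start; "moment": the same for the moment, N m; "grip_width": finger opening in m; "finger_force": force on a finger pad.
Only numpy, scipy, OpenCV 4.12 (cv2) and the standard library are available. Lean on these libraries where they do the work, as an engineer would, in place of code of your own. Each camera call takes 0.05 s, during which the arm holds its last target. There are 200 camera calls.

TASK

The pilot bearing is already home in the bore in the middle of the flywheel; the flat steel shield washer lying on the flywheel's face goes in on top of it. Nudge the washer across the face with your fingertips, without picking it up, until it slips over the edge of the bore and drops in flat on the bearing; leave the circlip, the bolts and everything else where they lie. Then hold the washer down in the bore with a light push of a fingertip and finish while still holding it there, so that I can spring the circlip in.

Things in the scene. Friction and masses are not known exactly. Their poses are not given: they have to be found in the camera images.
- flywheel: fixed cast-iron flywheel, face up on two battens, 330 mm across its ring gear; origin on the bench under its centre, z up. Its flat face is 57 mm above the bench, out to 152 mm from the centre; the ring gear outside is lower by 14 mm. Three dowels, 8 mm thick, stand 9 mm tall on the face, 145 mm from the centre, at 0, 120 and 240 degrees from the flywheel's x axis
- bore (a point): centre of the mouth of the round bore in the middle of the flywheel's face, level with the face (57 mm above the bench). The bore is 73.6 mm across and 10 mm deep down to the bearing, which forms a flat floor; a washer lying home in it has its top 4 mm below the face
- washer_mid (a point): centre of the loose flat steel shield washer, half-way up its thickness: 70 mm across, 6 mm thick, 22 mm hole, 0.13 to 0.21 kg. It lies flat on the flywheel's face at the start, centre 80 to 100 mm from the bore's centre, on the flywheel frame's -x side (3 mm above the face); home in the bore it lies 7 mm below the face
- washer: the same washer: origin at the centre of its underside, z normal to it
- circlip: loose bystander: thin C-shaped spring ring, 77 mm across, 2.5 mm thick, lying on the flywheel's face; origin under its centre. To be left where it is
- cover_bolt0: loose bystander: small bolt, 39 mm tall, standing on its 22 mm head on the flywheel's face; origin under its head. To be left where it is
- cover_bolt1: loose bystander: another such bolt on the flywheel's face. To be left where it is
- old_bearing: loose bystander: used ball bearing, 72 mm across, 19 mm high, on the bench; origin under its centre. To be left where it is
- release_bearing: loose bystander: clutch release bearing on a black sleeve, 75 mm across, 40 mm high, on the bench; origin under its centre. To be left where it is
- clutch_disc: loose bystander: clutch driven plate, 200 mm across, 22 mm high at the hub, on the bench; origin under its centre. To be left where it is
- align_tool: loose bystander: white plastic clutch alignment mandrel, 155 mm long, 23 mm thick, lying on the bench; origin under its middle. To be left where it is
- ring_spanner: loose bystander: steel spanner, 200 mm long, 8 mm thick, lying on the bench; origin under its middle. To be left where it is
Things that resemble listed ones, but are neither listed nor needed, are in the scene too. Of the things that look like the washer, the middle-sized one is meant.

How it is judged:
On the way:
1. the washer has slipped over the edge and lies in the bore (horizontal distance between washer_mid and bore below 0.004 m and z of washer_mid in the frame of bore between -0.0095 and -0.0055 m and angle between washer's own z axis and vertical below 0.04 rad), for 0.2 s.
At the end, for the whole second after the job is handed in: the washer lies flat in the bore (centre within 4 mm of the bore's axis, its middle 5.5 to 9.5 mm below the face, tilted less than 0.04 rad) and the fingers are still pushing on it with more than 1 N and less than 40 N (all of step 1 and contact force between the fingers and washer between 1 and 40 N); the arm keeps its last pose, push and grip.
It fails at once if the washer is picked up: its middle comes more than 8 mm higher than when it lies on the face (z of washer_mid in the frame of bore above 0.011 m).
It fails at once if the washer is pushed or squeezed with more than 60 N (contact force between the fingers and washer above 60 N).
It fails at once if the circlip, a bolt or anything else loose is moved by more than 15 mm (distance of any of circlip, cover_bolt0, cover_bolt1, old_bearing, release_bearing, clutch_disc, align_tool, ring_spanner from where it was at the start of the episode above 0.015 m).
It also fails if it takes over 38 s, if anything falls off the work surface, if the arm or the gripper's body presses on something with over 40 N, if the wrist force passes 120 N, or if a joint passes its speed limit or range.

## Working session

There is one attempt and no reset: what is moved stays moved. The work goes in short steps, Python scripts to look and compute and a tool call to move; the robot and the scene stay as the last step left them, time stands still between calls to the robot, and variables do not carry over. Pictures are saved under pics/ and viewed, at most 10 in all, crops included, and the job is handed in when it is done.

Besides the shell and the picture viewer there is one more tool, called after "Emit:" in YAML: its name, and indented under it one key for each argument. jog_arm: Moves the arm, as the interface text tells. Shifts and turns lie within -1 to 1; 1 stands for 30 mm of shift or 0.08 rad of turn. Its arguments: {"type":"object","properties":{"motion":{"type":"array","items":{"type":"array","items":{"type":"number"}}},"newtons":{"type":"number"}},"required":["motion"]}

```bash
mkdir -p pics
cat > h.py <<'E'
import numpy as np, cv2
from workcell import bot
from scipy.spatial.transform import Rotation as R
def K(f):
    h=f["pixels"].shape[0]; fl=h/2/np.tan(np.radians(f["fovy"])/2)
    return fl
def save(f,n): cv2.imwrite("pics/"+n,f["pixels"][:,:,::-1])
def ray(f,px,st=None):
    fl=K(f); d=(np.array(px,float)-[f["cx"],f["cy"]])/fl; s=d.copy()
    for _ in range(20): s=d/(1+f["k1"]*(s@s))
    v=np.array([s[0],s[1],1.])
    if "mount" in f:
        M=np.array(f["mount"]); T=R.from_euler("xyz",st["tool_rot"]).as_matrix()
        return T@M[:3,3]+st["position"], T@M[:3,:3]@v
    r=R.from_rotvec(np.ravel(f["rvec"])).as_matrix()
    return -r.T@np.ravel(f["tvec"]), r.T@v
def onz(f,px,z,st=None):
    o,d=ray(f,px,st); return o+d*(z-o[2])/d[2]
E
python3 - <<'E'
from h import *
s=bot.observe(); print({k:np.round(v,3).tolist() for k,v in s.items()})
for n in("top","scene"):
    f=bot.grab_frame(n); save(f,n+"0.png"); np.save(n+"0.npy",f,allow_pickle=True)
    print({k:v for k,v in f.items() if k!="pixels"})
E
```

```text
{'clock': 0.0, 'qpos': [-1.232, 0.522, -0.036, 1.6, 0.021, 1.021, -0.113], 'qd': [0.001, 0.001, 0.001, 0.001, 0.001, -0.002, -0.001], 'joint_efforts': [-0.0, -92.709, 1.979, -36.995, 0.018, 0.008, 0.0], 'position': [0.248, 0.573, 0.231], 'tool_rot': [-3.14, 0.0, 2.733], 'force': [0.346, 0.04, 0.656], 'moment': [0.005, 0.038, 0.027], 'finger_force': 0.0, 'grip_width': 0.085}
{'fovy': 46.6639847272921, 'cx': 277.5743199678788, 'cy': 216.85594531780305, 'k1': -0.1371021623027138, 'rvec': array([ 2.13986105, -2.17517891,  0.13069584]), 'tvec': array([0.03366254, 0.50687607, 1.5799967 ])}
{'fovy': 42.80237275017732, 'cx': 283.38059390228585, 'cy': 213.61782213826731, 'k1': -0.1767615755585358, 'rvec': array([ 1.62813516,  1.99439556, -0.79592009]), 'tvec': array([ 0.07194149, -0.31810358,  1.69227686])}
```

View pics/top0.png

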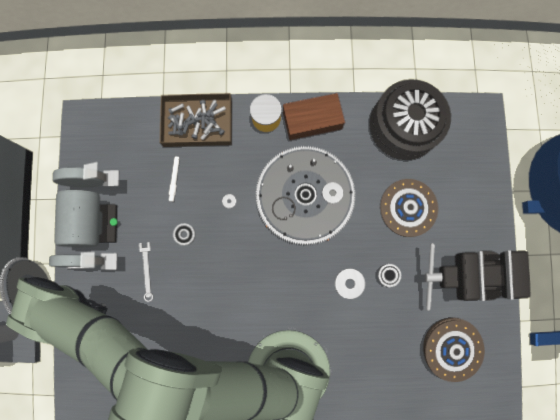

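View pics/scene0.png

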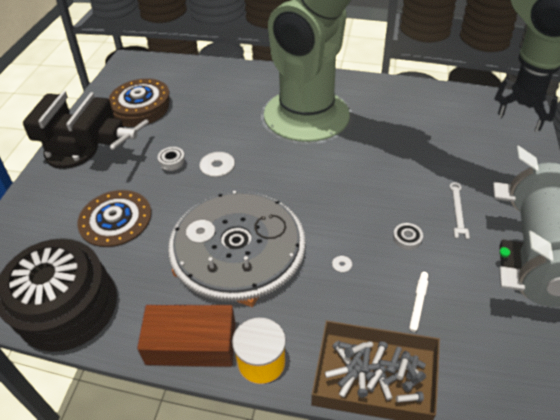

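Washer-like things in the top view: (350,284) large on the bench, (229,201) small on the bench, and (333,193) middle-sized on the flywheel face, about 21 px or 70 mm across. The last one fits the description. The bore is at (306,194), the circlip at (284,208), and the bolts at (291,168) and (313,161). Next I confirm with one crop and measure.

Run:
```python
from h import *
f=np.load("top0.npy",allow_pickle=True).item(); g=np.load("scene0.npy",allow_pickle=True).item()
im=f["pixels"]
c=cv2.resize(im[140:250,245:365],None,fx=5,fy=5,interpolation=cv2.INTER_CUBIC); cv2.imwrite("pics/crop0.png",c[:,:,::-1])
def blobs(f,z,box):
    p=f["pixels"].astype(int); m=((p.min(2)>185)).astype(np.uint8)
    n,l,st,ce=cv2.connectedComponentsWithStats(m)
    for i in range(1,n):
        x,y=ce[i]
        if st[i,4]>25 and box[0]<x<box[1] and box[2]<y<box[3]: print(ce[i].round(1),st[i],onz(f,ce[i],z).round(4))
blobs(f,.063,(220,370,140,300)); print(); blobs(g,.063,(150,360,130,290))
print(onz(f,(306,194.5),.057),onz(g,(236.5,239.5),.05))
# flywheel outline from ring
for px in [(257,195),(355,195),(305.5,147),(305.5,243)]: print(onz(f,px,.043).round(4))
for px in [(284,208)]: print("clip",onz(f,px,.058).round(4))
```

```text
[302.8 149.4] [281 147  45   8  78] [ 0.7268 -0.0619  0.063 ]
[304.1 207.8] [256 153  98  91 596] [ 0.5318 -0.0615  0.063 ]
[332.5 192.3] [323 182  20  21 295] [ 0.5813 -0.1556  0.063 ]
[311.4 193.2] [303 184  13  21  40] [ 0.5793 -0.0864  0.063 ]
[228.7 200.7] [222 194  14  14 126] [0.5593 0.1841 0.063 ]
[349.7 283.3] [336 269  29  30 605] [ 0.285  -0.2024  0.063 ]

[216.6 163.4] [200 152  34  24 559] [ 0.3463 -0.1839  0.063 ]
[239. 270.] [169 214 135  83 791] [ 0.6804 -0.0299  0.063 ]
[199.9 230.4] [186 220  28  22 423] [ 0.5849 -0.1536  0.063 ]
[235.9 234. ] [222 229  29  15  67] [ 0.5787 -0.0651  0.063 ]
[341.8 263.4] [333 256  19  16 209] [0.6176 0.194  0.063 ]
[ 0.57641483 -0.06895646  0.057     ] [ 0.58481575 -0.06310436  0.05      ]
[0.5798 0.0922 0.043 ]
[ 0.5746 -0.2324  0.043 ]
[ 0.7404 -0.0721  0.043 ]
[ 0.4184 -0.0644  0.043 ]
clip [0.5328 0.0039 0.058 ]
```

View pics/crop0.png

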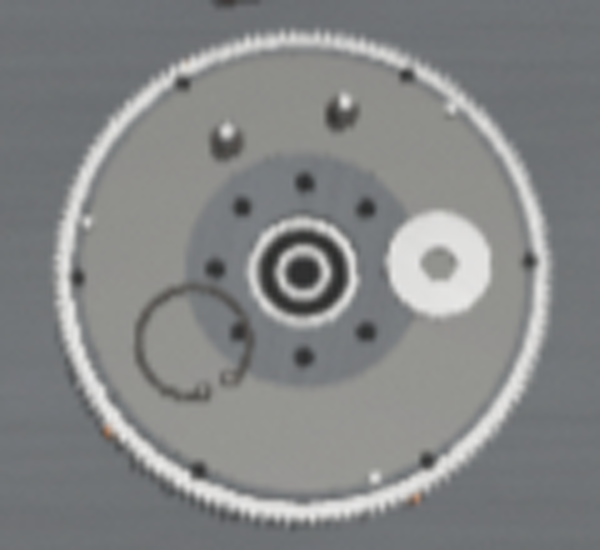

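The crop confirms it: the washer is at crop (439,263), the bore at (303,271), both bolts are on the upper side, and the circlip is at lower left (195,340). The washer is at about (0.583,-0.155) and the bore at about (0.580,-0.067), so I push along +y with two spread fingers as a cradle. I'm setting out now.

Emit:
jog_arm:
  motion:
    - [-0.5,-0.48,0,0,1]
    - [-1,-0.95,0,0,1]
    - [-1,-0.95,0,0,0.5]
    - [-1,-0.95,0,0,0.5]
    - [-1,-0.95,0,0,0.5]
    - [-1,-0.95,0,0,0.5]
    - [-1,-0.95,0,0,0.5]
    - [-1,-0.95,0,0,0.5]
    - [-1,-0.95,0,0,0.5]
    - [-1,-0.95,0,0,0.5]
    - [-1,-0.95,0,0,0.5]
    - [-1,-0.95,0,0,0.5]

```text
clock: 1.3
position: [0.435, 0.1338, 0.2313]
tool_rot: [3.142, -0.0, 2.733]
force: [0.8, 0.0, 0.3]
grip_width: 0.0429
finger_force: 0.0
```

Emit:
jog_arm:
  motion:
    - [-1,-0.95,0,0,0.5]
    - [-1,-0.95,0,0,0.5]
    - [-1,-0.95,0,0,0.5]
    - [-1,-0.95,0,0,0.5]
    - [-1,-0.95,0,0,0.5]
    - [-1,-0.95,0,0,0.5]
    - [-0.5,-0.5,0,0,0.5]
    - [0,0,0,1,0.5]
    - [0,0,0,1,0.5]
    - [0,0,0,1,0.5]
    - [0,0,0,1,0.5]
    - [0,0,0,1,0.5]

```text
clock: 2.5
position: [0.5395, -0.1127, 0.2311]
tool_rot: [-3.141, -0.0, 2.329]
force: [0.5, 0.5, 0.1]
grip_width: 0.0426
finger_force: 0.0
```

Emit:
jog_arm:
  motion:
    - [0,0,0,1,0.5]
    - [0,0,0,1,0.5]
    - [0,0,0,1,0.5]
    - [0,0,0,1,0.5]
    - [0,0,0,1,0.5]
    - [0,0,0,1,0.5]
    - [0,0,0,1,0.5]
    - [0,0,0,1,0.5]
    - [0,0,0,1,0.5]
    - [0,0,0,0.5,0.5]
    - [0,0,0,0,0.5]
    - [0,0,0,0,0.5]

```text
clock: 3.7
position: [0.5396, -0.1126, 0.2312]
tool_rot: [-3.141, 0.0, 1.574]
force: [0.7, 0.5, 0.1]
grip_width: 0.0423
finger_force: 0.0
```

Run:
```python
from h import *
s=bot.observe(); f=bot.grab_frame("wrist"); save(f,"w1.png"); np.save("w1.npy",[f,s],allow_pickle=True)
print(f["fovy"],np.round(f["mount"],3))
```

```text
69.41401207804837 [[ 0.001 -0.963 -0.27   0.067]
 [ 1.     0.001 -0.     0.   ]
 [ 0.    -0.27   0.963 -0.143]
 [ 0.     0.     0.     1.   ]]
```

View pics/w1.png

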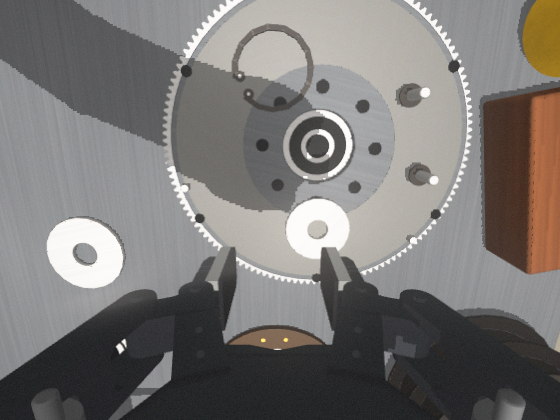

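The wrist view shows the washer at (317,229), the bore at (318,146), and the fingertips below it at about (220,250) and (340,250). The circlip and bolts are off the push line.

Run:
```python
from h import *
f,s=np.load("w1.npy",allow_pickle=True)
p=f["pixels"].astype(int)
m=(p.min(2)>185).astype(np.uint8); m[:,:280]=0;m[:,355:]=0;m[:100]=0;m[262:]=0
cs,_=cv2.findContours(m,cv2.RETR_EXTERNAL,cv2.CHAIN_APPROX_NONE)
for c in cs:
    if len(c)<40: continue
    e=cv2.fitEllipse(c); print(e, onz(f,e[0],.063,s).round(4), onz(f,e[0],.057,s).round(4))
    q=np.array([onz(f,x[0],.063,s)[:2] for x in c]); print(cv2.minEnclosingCircle(q.astype(np.float32)))
```

```text
((316.897705078125, 227.5811004638672), (56.46332931518555, 65.02722930908203), 69.08132934570312) [ 0.5821 -0.1536  0.063 ] [ 0.583  -0.1557  0.057 ]
((0.5827869176864624, -0.1560286432504654), 0.035285528749227524)
((325.1855163574219, 141.82672119140625), (14.199117660522461, 24.87040901184082), 160.1892852783203) [ 0.5869 -0.0625  0.063 ] [ 0.5879 -0.0629  0.057 ]
((0.585847795009613, -0.06336264312267303), 0.014509305357933044)
((315.3707275390625, 144.3959503173828), (66.44120788574219, 68.15813446044922), 57.469783782958984) [ 0.5772 -0.0651  0.063 ] [ 0.5779 -0.0655  0.057 ]
((0.5855613946914673, -0.06461376696825027), 0.033829934895038605)
```

Emit:
jog_arm:
  motion:
    - [-1,0.45,0,0,0.5]
    - [-1,0.5,0,0,0.5]
    - [-1,0.48,0.5,0,0.5]
    - [-0.08,0,1,0,0.5]
    - [0,0,1,0,0.5]
    - [0,0,1,0,0.5]
    - [0,0,1,0,0.5]
    - [0,0,0.6,0,0.5]
    - [0,0,0,0,0.5]
    - [0,0,0,0,0.5]

```text
clock: 4.75
position: [0.5828, -0.2053, 0.0788]
tool_rot: [-3.142, 0.0, 1.573]
force: [0.5, -0.9, 0.9]
grip_width: 0.0427
finger_force: 0.0
```

Run:
```python
from h import *
s=bot.observe(); f=bot.grab_frame("wrist"); save(f,"w2.png"); print(s["position"],s["force"],s["clock"])
```

```text
[ 0.58284265 -0.20527349  0.07877175] [ 0.45849572 -0.92383164  0.93916152] 4.75
```

View pics/w2.png

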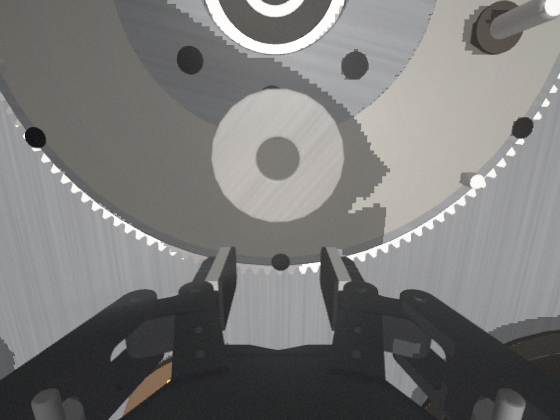

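The washer is centred at (278,156), in line with the midpoint between the fingers at x≈278. The bore's ring is above it at about (275,-5). I lower the fingers behind it and probe for the face.

Emit:
jog_arm:
  motion:
    - [0,0,0.25,0,0.5]
    - [0,0,0.25,0,0.5]
    - [0,0,0.1,0,0.5]
    - [0,0,0,0,0.5]

```text
clock: 5.2
position: [0.5825, -0.2049, 0.0598]
tool_rot: [-3.141, -0.0, 1.573]
force: [-0.9, 0.6, -0.2]
grip_width: 0.0429
finger_force: 0.0
```

Emit:
jog_arm:
  motion:
    - [0,0,0.07,0,0.5]
    - [0,0,0,0,0.5]

```text
clock: 5.4
position: [0.5827, -0.2051, 0.0581]
tool_rot: [-3.142, 0.0, 1.573]
force: [-0.6, -0.4, 0.1]
grip_width: 0.043
finger_force: 0.0
```

Emit:
jog_arm:
  motion:
    - [0,0,0.05,0,0.5]
    - [0,0,0,0,0.5]

```text
clock: 5.6
position: [0.5827, -0.205, 0.0566]
tool_rot: [-3.141, -0.0, 1.573]
force: [-0.6, 0.4, -0.1]
grip_width: 0.0428
finger_force: 0.0
```

No contact yet, since the half-open tips stand back of the TCP. I continue down.

Emit:
jog_arm:
  motion:
    - [0,0,0.05,0,0.5]
    - [0,0,0,0,0.5]

```text
clock: 5.8
position: [0.5828, -0.2051, 0.0553]
tool_rot: [3.141, 0.0, 1.573]
force: [-0.2, -0.0, 1.8]
grip_width: 0.0427
finger_force: 0.6
```

Emit:
jog_arm:
  motion:
    - [0,0,0.05,0,0.5]
    - [0,0,0,0,0.5]

```text
clock: 6.0
position: [0.5829, -0.2051, 0.0551]
tool_rot: [3.141, -0.0, 1.573]
force: [-9.1, 3.8, 28.1]
grip_width: 0.0427
finger_force: 14.2
```

Emit:
jog_arm:
  motion:
    - [0,0,0.03,0,0.5]
    - [0,0,0,0,0.5]

```text
clock: 6.2
position: [0.583, -0.2051, 0.055]
tool_rot: [3.14, -0.001, 1.572]
force: [-12.6, 6.4, 43.0]
grip_width: 0.0428
finger_force: 21.9
```

The face is at TCP z≈0.0552. I lift about 2 mm clear and push slowly.

Emit:
jog_arm:
  motion:
    - [0,0,-0.14,0,0.5]
    - [0.15,0,0,0,0.5]
    - [0.15,0,0,0,0.5]
    - [0.2,-0.01,0,0,0.5]
    - [0.2,-0.01,0,0,0.5]
    - [0.2,-0.01,0,0,0.5]
    - [0.2,-0.01,0,0,0.5]
    - [0.2,-0.01,0,0,0.5]
    - [0.2,0,0,0,0.5]
    - [0,0,0,0,0.5]

```text
clock: 7.2
position: [0.5813, -0.1589, 0.0569]
tool_rot: [-3.142, -0.001, 1.574]
force: [-0.0, -0.3, -0.3]
grip_width: 0.0425
finger_force: 0.0
```

Run:
```python
from h import *
s=bot.observe(); f=bot.grab_frame("wrist"); save(f,"w3.png"); np.save("w3.npy",[f,s],allow_pickle=True)
for n,px in (("pix ref",(278,120)),): print(onz(f,px,.063,s))
```

```text
[ 0.5812576  -0.09001525  0.063     ]
```

View pics/w3.png

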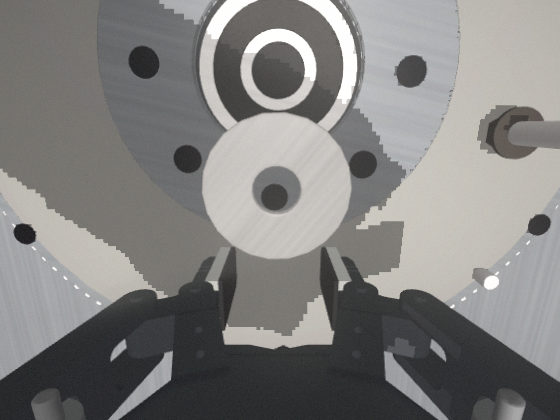

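The washer is centred in the cradle at (277,186), and the bore mouth at about (279,62) is straight ahead. I keep pushing.

Emit:
jog_arm:
  motion:
    - [0.2,0,0,0,0.5]
    - [0.2,0.01,0,0,0.5]
    - [0.2,0.01,0,0,0.5]
    - [0.2,0,0,0,0.5]
    - [0.2,0,0,0,0.5]
    - [0.15,0,0,0,0.5]

```text
clock: 7.85
position: [0.5817, -0.1248, 0.057]
tool_rot: [-3.142, -0.0, 1.573]
force: [-1.0, -0.4, 0.4]
grip_width: 0.0424
finger_force: 0.5
```

Emit:
jog_arm:
  motion:
    - [0.15,0,0,0,0.5]
    - [0.1,0,0,0,0.5]
    - [0.05,0,0,0,0.5]
    - [0.05,0,0,0,0.5]
    - [0,0,0,0,0.5]

```text
clock: 8.35
position: [0.5817, -0.115, 0.057]
tool_rot: [3.142, 0.0, 1.573]
force: [0.1, -0.6, 1.5]
grip_width: 0.0425
finger_force: 0.4
```

Run:
```python
from h import *
s=bot.observe(); f=bot.grab_frame("wrist"); save(f,"w4.png"); np.save("w4.npy",[f,s],allow_pickle=True)
```

```text
(no output)
```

View pics/w4.png

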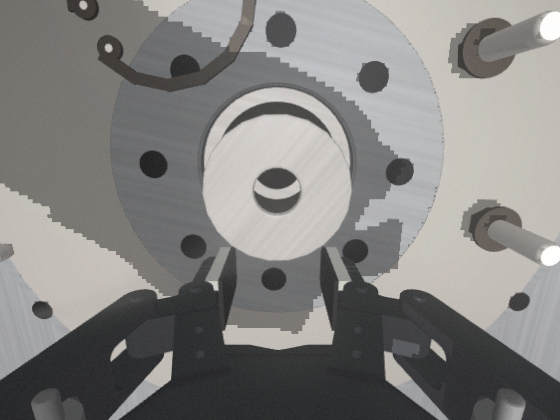

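The washer at (277,187) is already overlapping the bore, whose mouth is centred at about (277,160). Roughly 10–12 mm remain.

Emit:
jog_arm:
  motion:
    - [0.1,0,0,0,0.5]
    - [0.1,0,0,0,0.5]
    - [0.05,0,0,0,0.5]
    - [0.03,0,0,0,0.5]
    - [0,0,0,0,0.5]

```text
clock: 8.9
position: [0.5816, -0.1065, 0.057]
tool_rot: [-3.142, -0.0, 1.573]
force: [-0.1, 0.7, 0.2]
grip_width: 0.0429
finger_force: 0.0
```

Emit:
jog_arm:
  motion:
    - [0.03,0,0,0,0.5]
    - [0.03,0,0,0,0.5]
    - [0,0,0,0,0.5]

```text
clock: 9.2
position: [0.5817, -0.1047, 0.057]
tool_rot: [-3.142, -0.0, 1.573]
force: [0.2, -0.5, -0.0]
grip_width: 0.0426
finger_force: 0.0
```

Run:
```python
from h import *
s=bot.observe(); f=bot.grab_frame("wrist"); save(f,"w5.png"); np.save("w5.npy",[f,s],allow_pickle=True)
```

```text
(no output)
```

View pics/w5.png

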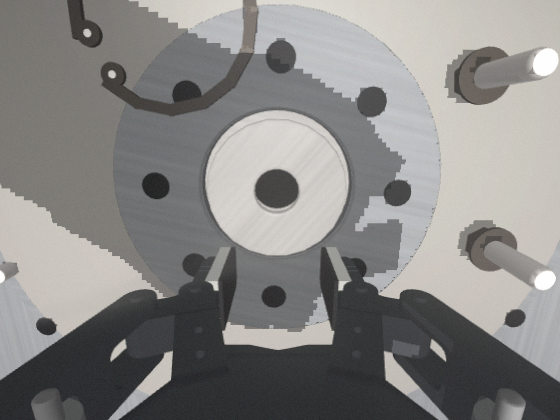

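The washer has dropped into the bore at (277,187), concentric with the mouth, and there is no force on the fingers. I lift, centre over it, narrow the fingers to about 30 mm, and press on the annulus.

Emit:
jog_arm:
  motion:
    - [0,0,-0.5,0,0.5]
    - [0.4,0,0,0,0.35]
    - [0.45,0,0,0,0.35]
    - [0.4,0,0,0,0.35]
    - [0,0,0.25,0,0.35]
    - [0,0,0.25,0,0.35]
    - [0,0,0,0,0.35]

```text
clock: 9.95
position: [0.5807, -0.0677, 0.0556]
tool_rot: [-3.14, 0.0, 1.572]
force: [0.6, -0.7, 0.6]
grip_width: 0.0299
finger_force: 0.0
```

Emit:
jog_arm:
  motion:
    - [0,0,0.07,0,0.35]
    - [0,0,0.03,0,0.35]
    - [0,0,0,0,0.35]

```text
clock: 10.25
position: [0.5815, -0.0677, 0.0539]
tool_rot: [-3.142, 0.0, 1.572]
force: [-0.3, 0.1, 0.6]
grip_width: 0.0298
finger_force: 0.0
```

Emit:
jog_arm:
  motion:
    - [0,0,0.03,0,0.35]
    - [0,0,0,0,0.35]

```text
clock: 10.45
position: [0.5816, -0.0674, 0.0531]
tool_rot: [3.142, 0.0, 1.573]
force: [-0.2, 0.6, 0.4]
grip_width: 0.0299
finger_force: 0.0
```

Emit:
jog_arm:
  motion:
    - [0,0,0.03,0,0.35]
    - [0,0,0,0,0.35]

```text
clock: 10.65
position: [0.5817, -0.0674, 0.0526]
tool_rot: [3.141, -0.0, 1.573]
force: [-1.9, -0.1, 7.8]
grip_width: 0.0299
finger_force: 4.3
```

Emit:
jog_arm:
  motion:
    - [0,0,0.02,0,0.35]
    - [0,0,0,0,0.35]

```text
clock: 10.85
position: [0.5817, -0.0674, 0.0526]
tool_rot: [3.141, -0.0, 1.573]
force: [-6.0, 1.0, 20.6]
grip_width: 0.0299
finger_force: 10.1
```

Emit:
jog_arm:
  motion:
    - [0,0,0.015,0,0.35]
    - [0,0,0,0,0.35]

```text
clock: 11.05
position: [0.5818, -0.0674, 0.0525]
tool_rot: [3.141, -0.001, 1.573]
force: [-8.5, 2.4, 28.5]
grip_width: 0.0297
finger_force: 14.4
```

Contact is at the depth expected for a seated washer. I ease the push to about 15 N and check with one view.

Emit:
jog_arm:
  motion:
    - [0,0,-0.025,0,0.35]
    - [0,0,0,0,0.35]
    - [0,0,0,0,0.35]

```text
clock: 11.35
position: [0.5817, -0.0674, 0.0526]
tool_rot: [3.141, -0.0, 1.573]
force: [-3.9, 0.4, 15.1]
grip_width: 0.03
finger_force: 7.0
```

Run:
```python
from h import *
f=bot.grab_frame("wrist"); save(f,"w6.png"); s=bot.observe(); print(s["force"],s["finger_force"],s["clock"])
```

```text
[-3.66383653  1.59340153 14.71830068] 7.053629654401448 11.4
```

View pics/w6.png

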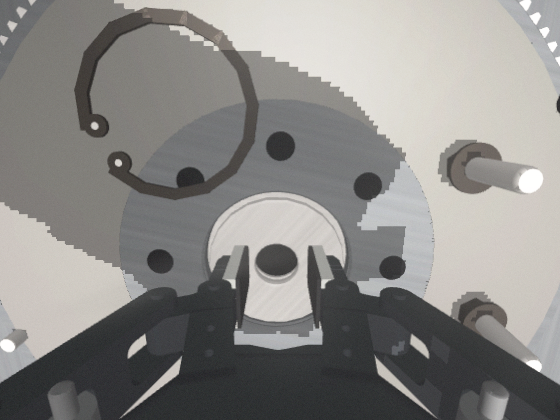

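The washer lies flat and concentric in the bore at about (277,260), with both fingertips on its annulus. The circlip and bolts are untouched and the push is about 15 N, so I hand it in.

```bash
python3 -c "
from workcell import bot
print(bot.job_done())"
```

```text
the job is handed in; nothing more can be done
None
```

The washer is in the bore, flat on the bearing as far as the last wrist view and the contact depth show, and two fingertips were holding it down at about 15 N when I handed the job in. I saw no sign that the circlip or bolts had moved; the hand-in returned no verdict.

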